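Push the spacer into the electrode cell

ROBOT

A 6-joint arm with a two-finger parallel gripper is mounted at the origin on a cart in front of the work surface, level with it; the furniture and walls round the work are solid. World frame = base frame: x ahead of the robot, y to its left, z up, the work surface at z = 0. Lengths are in m, angles in rad, forces in N, time in s.
With the tool pointing down it reaches from about 0.35 to 0.875 m from the base axis. Payload 4.2 kg.
Tool frame: the origin (TCP) lies on the centre line of the jaws, within the pads' length; the fingertips stand 11 mm ahead of it and the grasp point (between the pads) lies 8 mm behind it (bot.finger_overhang is the distance from the TCP to the fingertips, in m); z points along the fingers, y is the line along which they close (so a half turn about z gives the same grasp; the last joint's range is limited). The gripper opens to 85 mm and grips with 20 to 120 N. Pads are 22 mm wide; open, the fingers measure 114 mm over their backs; the gripper's body (76 mm by 85 mm) begins 54 mm behind the grasp point. The pads swing forward as they close: fully open they stand 13 mm farther back than shut.
Start: joints at [1.437, 0.385, 0.008, 0, -1.194, -0.259], TCP at [0.239, 0.577, 0.242] pointing down, gripper open.
Joint ranges: [-3.14, 3.14], [-1.21, 2.06], [-1.07, 1.41], [-3.16, 2.05], [-2.99, -0.16], [-3.1, 3.1]. Speed limits (rad/s): [2.79, 2.79, 3.14, 3.14, 3.14, 3.14].

INTERFACE

Orientations are given as a 3x3 rotation matrix whose columns are the frame's x, y, z axes.
In Python, from station import bot gives the robot as it stands. The module is installed in compiled form; this text tells all that it offers.
- The arm moves only by the tool drive_tool, never from a script. Its argument "moves" is text: rows parted by semicolons, each of 5 numbers parted by spaces: the finger opening in m, from 0 to 0.0854, then the shift along the tool's x, y, z in m, then the turn about the tool's z in degrees. A call has 1 to 8 rows; each row shifts and turns the commanded pose from where the row before left it, along the tool's axes as they then stand; what a row does not reach is not made up. A row lasts 1/12 s, in which the tool goes at most 41.7 mm and 7.16 degrees, less where a joint would pass 70% of its speed; a pose out of reach is approached as far as the arm can. A call is refused whole if a number of a shift passes 0.0417 or a number of a turn 7.16, either way. A call with a gripper value outside its range is refused whole. The fingers move at their own pace and stop on an object; "grip_force" is the grip in N (left out, the last holds). Time passes only in rows, so rows that do not move let the fingers close. It gives the time, the measured TCP pose, the force, the opening and the grip force at its end, in the units of the state.
- bot.get_obs(): the state, without advancing time (a new reading comes with each control period).
- bot.snapshot(name): name is "side" or "top" or "wrist"; returns a dict with "image" (400x640x3 uint8, red, green, blue), "fx", "fy", "cx", "cy" (pixels), "k1" (the pictures are not rectified: a ray, as slopes to the right and down, at radius r is drawn at 1 + k1 r^2 times it, then the intrinsics apply), "world_to_cam" (4x4, takes a point from world to camera coordinates). Camera axes: x right, y down, z forward; pixel columns grow to the right and rows downward; lengths in m; the calibration is good to about 2 mm. A picture is of the moment at which its call begins. There is no depth.
- bot.close_job(): hands the job in; it is judged then, once.
The state is a dict: "t": time; "qpos": joint angles; "qd": joint speeds; "joint_torque": joint torques, N m; "ee_pos": TCP position; "tcp_rot": TCP orientation; "wrist_force": force on the tool from outside, world axes, zero at the start; "torque": the same for the moment, N m; "width": finger opening in m; "gripper_force": force on a finger pad.
Only numpy, scipy, OpenCV 4.12 (cv2) and the standard library are available. Lean on these libraries where they do the work, as an engineer would, in place of code of your own. Each camera call takes 0.05 s, during which the arm holds its last target. There are 200 camera calls.

TASK

Before the electrode cell is put away, its two steel plates must be held apart: take the slim spacer with the green handle and push it into the gap between the plates, lying flat on the bench and nose under the crossbar, until it is fully home against the back of the gap, then let go. Leave the thick spacer with the orange handle and the milk sample bottle standing where they are.

Things in the scene. Friction and masses are not known exactly. Their poses are not given: they have to be found in the camera images.
- slim_spacer_center (a point): Centre of the loose slim spacer, 42 mm above its underside (it stands on the bench, about 0.16 kg). Foot bar of aluminium 90 mm long (x), 22 mm thick (y), 24 mm high; on its middle an upright green handle 32 (x) x 16 (y) mm, from 24 to 84 mm above the underside. z up; both ends alike. Grip the handle high, across its 16 mm, fingertips 44 mm or more above the bench, to pass over the cell.
- gap_home (a point): Centre of the slim spacer when home in the fixed white U-shaped cell, 42 mm above the bench. x: level into the gap; y: across it; z up. Steel plates 34 mm high, 32 mm apart from x = -25 to the stop at +45 mm; lips flare to a 68 mm mouth at x = -53. No floor but the bench. Grey crossbar over x > 27 (34 to 42 mm above the bench): go in level along +x, not from above. Cell 112 mm wide.
- thick_spacer_center (a point): Centre of the thick spacer, 42 mm above its underside: a loose part like the slim one, but with an orange handle and a foot bar 46 mm thick, too thick for the gap. Not to be moved. x along its 90 mm bar, z up.
- milk_bottle: Glass milk sample bottle with white cap, 74 mm across and 136 mm high, standing loose on the bench; origin at the centre of its underside, z up. Not to be moved.
Not all that is in view belongs to the job. What is shaped like the part that bears slim_spacer_center but blue is not meant.

How it is judged:
By the outcome, as a careful person would: the job done as asked, in the order asked, and still so for the second after the job is handed in, with the robot touching nothing.
It also fails if it takes over 35 s, if anything falls off the work surface, if the arm or the gripper's body presses on something with over 40 N, if the wrist force passes 120 N, or if a joint passes its speed limit or range.

## Working session

There is one attempt and no reset: what is moved stays moved. The work goes in short steps, Python scripts to look and compute and a tool call to move; the robot and the scene stay as the last step left them, time stands still between calls to the robot, and variables do not carry over. Pictures are saved under pics/ and viewed, at most 10 in all, crops included, and the job is handed in when it is done.

Besides the shell and the picture viewer there is one more tool, called in YAML: its name, and indented under it one key for each argument. drive_tool: Moves the arm, as the interface text tells. Its arguments: {"type":"object","properties":{"moves":{"type":"string"},"grip_force":{"type":"number"}},"required":["moves"]}

```bash
mkdir -p pics
cat > h.py <<'E'
import numpy as np, cv2
from station import bot
def ray(s,uv):
    p=np.array([[uv]],float)
    x=(p[0,0,0]-s["cx"])/s["fx"]; y=(p[0,0,1]-s["cy"])/s["fy"]
    K=np.array([[s["fx"],0,s["cx"]],[0,s["fy"],s["cy"]],[0,0,1]],float)
    q=cv2.undistortPoints(p,K,np.array([s["k1"],0,0,0.]))[0,0]
    T=np.array(s["world_to_cam"]); R,t=T[:3,:3],T[:3,3]
    return -R.T@t, R.T@np.array([q[0],q[1],1])
def onz(s,uv,z):
    o,d=ray(s,uv); return o+d*(z-o[2])/d[2]
def snap(n,f):
    s=bot.snapshot(n); cv2.imwrite("pics/"+f+".png",s["image"][:,:,::-1]); np.save("pics/"+f+".npy",s,allow_pickle=True); return s
def load(f): return np.load("pics/"+f+".npy",allow_pickle=True).item()
def proj(s,P):
    K=np.array([[s["fx"],0,s["cx"]],[0,s["fy"],s["cy"]],[0,0,1]],float)
    T=np.array(s["world_to_cam"])
    return cv2.projectPoints(np.array(P,float).reshape(-1,1,3),cv2.Rodrigues(T[:3,:3])[0],T[:3,3],K,np.array([s["k1"],0,0,0.]))[0][:,0]
E
python3 - <<'E'
from h import *
np.set_printoptions(precision=3,suppress=True)
for n in("top","side"):
    s=snap(n,n+"0"); print(n,ray(s,(320,200)),s["fx"],s["k1"])
o=bot.get_obs(); print(o["tcp_rot"],o["ee_pos"],o["t"],o["width"],o["wrist_force"])
E
```

```text
top (array([ 0.252, -0.046,  1.448]), array([ 0.187,  0.001, -0.983])) 515.790813180887 -0.17035272509570007
side (array([ 0.462, -1.147,  0.499]), array([ 0.095,  0.925, -0.367])) 461.7943731167065 -0.07152908584297
[[ 0.924 -0.383 -0.001]
 [-0.383 -0.924 -0.002]
 [ 0.     0.002 -1.   ]] [0.239 0.577 0.241] 0.1 0.08532058571711926 [ 0.04  -0.371 -0.329]
```

View pics/top0.png

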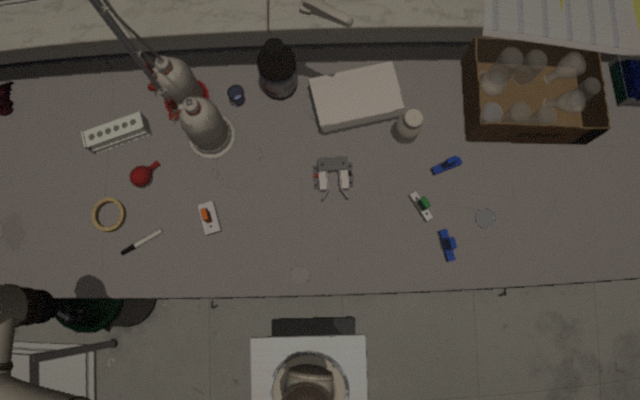

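View pics/side0.png

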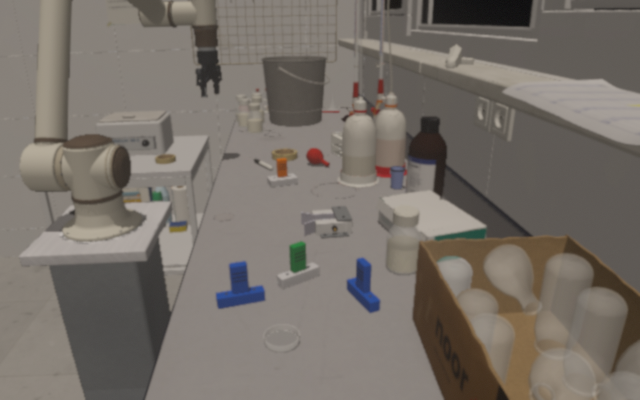

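Top view: green slim spacer is at about (421,205), the cell at (333,175) with its mouth towards the robot, the bottle at (408,125), the orange spacer at (208,217), and blue decoys at (447,165) and (447,245). The side view agrees, with green at (298,262) and the cell at (328,220).

Run:
```python
from h import *
np.set_printoptions(precision=4,suppress=True)
s=load("top0"); im=s["image"]; hsv=cv2.cvtColor(im,cv2.COLOR_RGB2HSV)
g=cv2.inRange(hsv,(45,90,30),(80,255,255)); 
m=np.zeros_like(g); m[180:230,400:445]=g[180:230,400:445]
ys,xs=np.nonzero(m); print("green",len(xs),xs.mean(),ys.mean(),onz(s,(xs.mean(),ys.mean()),.07))
w=cv2.inRange(hsv,(0,0,110),(180,70,255)); m2=np.zeros_like(g); m2[185:228,403:440]=w[185:228,403:440]
a=cv2.bitwise_or(m,m2)
ys,xs=np.nonzero(m2); 
P=np.array([onz(s,(x,y),.024)[:2] for x,y in zip(xs,ys)],np.float32); r=cv2.minAreaRect(P);print("bar",len(xs),r); print(cv2.fitLine(P,2,0,.01,.01).ravel())
t=load("side0"); h2=cv2.cvtColor(t["image"],cv2.COLOR_RGB2HSV); g2=cv2.inRange(h2,(45,90,30),(80,255,255)); k=np.zeros_like(g2);k[230:285,280:315]=g2[230:285,280:315]
ys,xs=np.nonzero(k); c2=(xs.mean(),ys.mean())
o1,d1=ray(s,np.argwhere(m).mean(0)[::-1]);o2,d2=ray(t,c2)
A=np.stack([d1,-d2],1);l=np.linalg.lstsq(A,o2-o1,rcond=None)[0];print("tri",o1+d1*l[0],o2+d2*l[1])
c=cv2.resize(im[145:235,285:445],None,fx=5,fy=5,interpolation=cv2.INTER_CUBIC)
c=cv2.convertScaleAbs(c,alpha=1.5); cv2.imwrite("pics/crop.png",c[:,:,::-1])
```

```text
green 63 424.6031746031746 202.23809523809524 [ 0.4996 -0.331   0.07  ]
bar 120 ((0.4994267523288727, -0.3306109607219696), (0.08985744416713715, 0.02103867009282112), 29.616113662719727)
[ 0.8705  0.4921  0.4959 -0.3321]
tri [ 0.5016 -0.3333  0.0591] [ 0.499  -0.3334  0.0586]
```

View pics/crop.png

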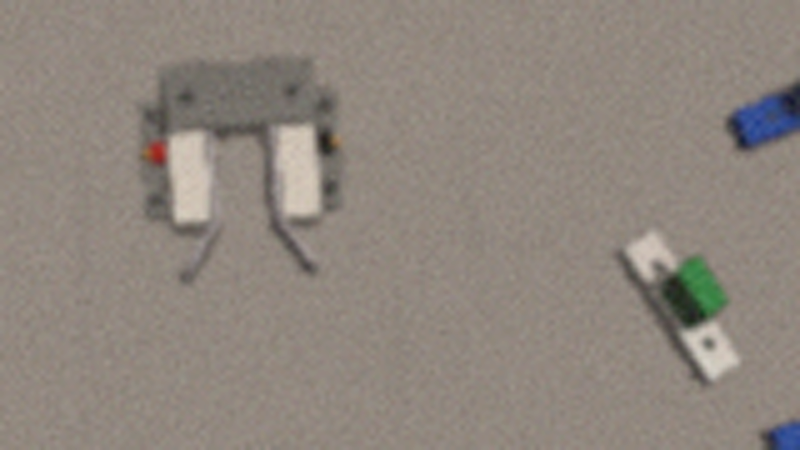

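The crop shows the lip tips at (187,278) and (313,268), the gap between the inner plate edges at about (214..272,150), and the crossbar's front edge from (165,132) to (318,128). The spacer bar is turned about 30 degrees.

Run:
```python
from h import *
np.set_printoptions(precision=4,suppress=True)
s=load("top0")
f=lambda u,v,z:onz(s,(285+(u+.5)/5-.5,145+(v+.5)/5-.5),z)[:2]
for n,L,R,z in [("tips",(187,278),(313,268),.034),("throat",(216,222),(278,218),.034),("gap",(213,150),(272,148),.034),("bar front",(165,132),(318,126),.042),("bar back",(160,66),(312,60),.042),("block front",(174,225),(320,217),.034)]:
    a,b=f(*L,z),f(*R,z); d=a-b; print(n,a,b,"mid",(a+b)/2,"len",np.linalg.norm(d),"axis deg",np.degrees(np.arctan2(-d[0],d[1])))
```

```text
tips [ 0.5207 -0.051 ] [ 0.5242 -0.1215] mid [ 0.5224 -0.0862] len 0.07060815525857561 axis deg 2.9025647723272328
throat [ 0.5521 -0.0681] [ 0.5534 -0.103 ] mid [ 0.5527 -0.0856] len 0.03484722854983642 axis deg 2.0631933105448454
gap [ 0.5936 -0.0678] [ 0.5938 -0.1011] mid [ 0.5937 -0.0844] len 0.03329984214177015 axis deg 0.29360766635927693
bar front [ 0.6029 -0.041 ] [ 0.6038 -0.1271] mid [ 0.6034 -0.084 ] len 0.08604335516759057 axis deg 0.6121812248225187
bar back [ 0.6414 -0.0393] [ 0.6424 -0.1252] mid [ 0.6419 -0.0823] len 0.08597960266559777 axis deg 0.645263333676523
block front [ 0.5511 -0.0446] [ 0.5532 -0.1265] mid [ 0.5522 -0.0856] len 0.08200916015882007 axis deg 1.4957932998949388
```

drive_tool:
  moves: "0.085 0 0 0 -6.5;0.085 0 0 0 -6.5;0.085 0 0 0 -6.5;0.085 0 0 0 -6.5;0.085 0 0 0 -6.5;0.085 0 0 0 -6.5;0.085 0 0 0 -6.5;0.085 0 0 0 -6.6"
  grip_force: 40

```text
t: 0.77
ee_pos: [0.239, 0.5771, 0.2416]
tcp_rot: [[0.867, 0.499, -0.0], [0.499, -0.867, -0.001], [-0.001, 0.001, -1.0]]
wrist_force: [0.5, 0.3, 0.0]
width: 0.0847
gripper_force: 0.0
```

drive_tool:
  moves: "0.085 -0.009 0.038 0 0;0.085 -0.009 0.038 0 0;0.085 -0.009 0.038 0 0;0.085 -0.009 0.038 0 0;0.085 -0.009 0.038 0 0;0.085 -0.009 0.038 0 0;0.085 -0.009 0.038 0 0;0.085 -0.009 0.038 0 0"

```text
t: 1.43
ee_pos: [0.3266, 0.2754, 0.2421]
tcp_rot: [[0.869, 0.494, -0.0], [0.494, -0.869, -0.0], [-0.0, 0.0, -1.0]]
wrist_force: [1.2, -0.2, 0.9]
width: 0.0848
gripper_force: 0.0
```

drive_tool:
  moves: "0.085 -0.009 0.038 0 0;0.085 -0.009 0.038 0 0;0.085 -0.009 0.038 0 0;0.085 -0.009 0.038 0 0;0.085 -0.009 0.038 0 0;0.085 -0.009 0.038 0 0;0.085 -0.009 0.038 0 0;0.085 -0.009 0.038 0 0"

```text
t: 2.1
ee_pos: [0.414, -0.0244, 0.2424]
tcp_rot: [[0.869, 0.494, 0.0], [0.494, -0.869, 0.0], [0.0, -0.0, -1.0]]
wrist_force: [2.3, 0.9, -0.3]
width: 0.0851
gripper_force: 0.0
```

drive_tool:
  moves: "0.085 -0.009 0.038 0 0;0.085 -0.009 0.038 0 0;0.085 -0.009 0.038 0 0;0.085 -0.009 0.038 0 0;0.085 -0.009 0.038 0 0;0.085 -0.009 0.038 0 0;0.085 0 0 0 0;0.085 0 0 0 0"

```text
t: 2.77
ee_pos: [0.4795, -0.249, 0.241]
tcp_rot: [[0.871, 0.49, -0.002], [0.49, -0.871, 0.001], [-0.002, -0.002, -1.0]]
wrist_force: [-0.3, -0.4, 0.1]
width: 0.0852
gripper_force: 0.0
```

Run:
```python
from h import *
np.set_printoptions(precision=4,suppress=True)
s=snap("wrist","w1"); o=bot.get_obs(); print(o["tcp_rot"],o["ee_pos"],o["t"]); print(ray(s,(320,200)))
```

```text
[[ 0.8705  0.4921 -0.002 ]
 [ 0.4921 -0.8705  0.0009]
 [-0.0014 -0.0018 -1.    ]] [ 0.4793 -0.2478  0.2413] 2.8167
(array([ 0.5483, -0.2105,  0.3724]), array([-0.2642, -0.1557, -0.9519]))
```

View pics/w1.png

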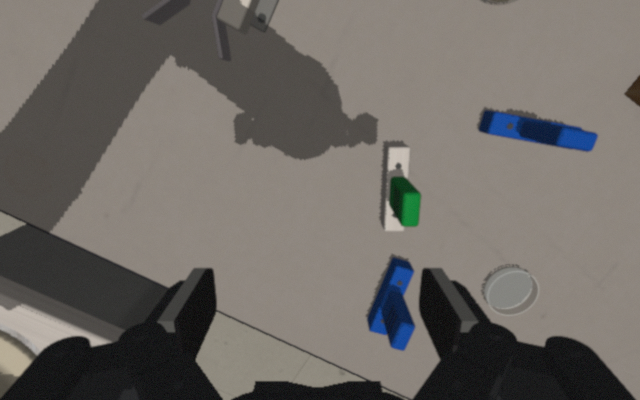

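Wrist view: the bar spans about (386..409, 143..231), the green top about (391..420, 178..226), and the blue decoy sits behind the spacer, clear of the fingers.

```bash
cat >> h.py <<'E'
def spacer(s,x0,x1,y0,y1):
    hsv=cv2.cvtColor(s["image"],cv2.COLOR_RGB2HSV)
    g=cv2.inRange(hsv,(45,90,30),(80,255,255)); w=cv2.inRange(hsv,(0,0,165),(180,50,255))
    m=np.zeros_like(g); m[y0:y1,x0:x1]=(g|w)[y0:y1,x0:x1]; wm=w&m
    n,l,st,_=cv2.connectedComponentsWithStats(wm); 
    ys,xs=np.nonzero(wm)
    P=np.array([onz(s,(x,y),.024)[:2] for x,y in zip(xs,ys)],np.float32)
    # bright-green handle top
    t=cv2.inRange(hsv,(45,90,110),(80,255,255)); t2=np.zeros_like(t); t2[y0:y1,x0:x1]=t[y0:y1,x0:x1]
    ys,xs=np.nonzero(t2)
    Q=np.array([onz(s,(x,y),.084)[:2] for x,y in zip(xs,ys)],np.float32)
    return cv2.minAreaRect(P), (cv2.minAreaRect(Q) if len(Q) else None)
E
python3 - <<'E'
from h import *
s=load("w1"); print(spacer(s,375,430,135,240))
print([s["image"][v,u].tolist() for u,v in((398,155),(398,175),(410,200),(398,200),(370,180))])
for c in [(386,147),(409,145),(406,231),(384,231)]: print(onz(s,c,.024))
for c in [(403,181),(419,186),(420,226),(405,226)]: print(onz(s,c,.084))
# lips tips & throat
for c in [(147,17),(228,59)]: print("lip",onz(s,c,.034))
E
```

```text
(((0.4986565113067627, -0.3304145634174347), (0.08708859235048294, 0.020319601520895958), 29.861186981201172), ((0.49894821643829346, -0.3301064074039459), (0.028216278180480003, 0.01360380370169878), 29.3632755279541))
[[198, 188, 180], [101, 98, 92], [27, 133, 60], [10, 32, 19], [141, 134, 125]]
[ 0.53084995 -0.29699009  0.024     ]
[ 0.5435508  -0.31554941  0.024     ]
[ 0.46621873 -0.36374275  0.024     ]
[ 0.45479878 -0.34344585  0.024     ]
[ 0.5168221  -0.30993647  0.084     ]
[ 0.51979747 -0.32406694  0.084     ]
[ 0.49026763 -0.34536204  0.084     ]
[ 0.48385114 -0.3339572   0.084     ]
lip [ 0.52514554 -0.05536818  0.034     ]
lip [ 0.52859795 -0.13028134  0.034     ]
```

drive_tool:
  moves: "0.085 -0.008 0.027 0.01 0;0.085 -0.008 0.027 0.02 0;0.085 -0.0076 0.0275 0.02 0;0.085 0 0 0.02 0;0.085 0 0 0.01 0;0.085 0 0 0 0"

```text
t: 3.32
ee_pos: [0.4979, -0.3279, 0.1596]
tcp_rot: [[0.869, 0.495, -0.006], [0.495, -0.869, 0.003], [-0.004, -0.005, -1.0]]
wrist_force: [-0.2, -0.5, -0.2]
width: 0.085
gripper_force: 0.0
```

drive_tool:
  moves: "0.085 0 0.002 0.02 0;0.085 0 0 0.025 0;0.085 0 0 0.025 0;0.085 0 0 0.02 0;0.085 0 0 0.01 0;0.085 0 0 0 0;0.085 0 0 0 0"

```text
t: 3.9
ee_pos: [0.5015, -0.3311, 0.0636]
tcp_rot: [[0.869, 0.495, 0.001], [0.495, -0.869, -0.001], [0.001, 0.001, -1.0]]
wrist_force: [0.6, -0.2, -0.6]
width: 0.0846
gripper_force: 0.0
```

drive_tool:
  moves: "0.085 -0.0018 -0.002 0.004 0;0.085 0 0 0 0;0.05 0 0 0 0;0.03 0 0 0 0;0.0 0 0 0 0;0.0 0 0 0 0;0.0 0 0 0 0;0.0 0 0 0 0"

```text
t: 4.57
ee_pos: [0.4982, -0.3309, 0.0585]
tcp_rot: [[0.869, 0.494, 0.0], [0.494, -0.869, -0.0], [0.0, 0.001, -1.0]]
wrist_force: [-0.1, -0.3, -0.8]
width: 0.0153
gripper_force: 40.7
```

drive_tool:
  moves: "0 0 0 -0.006 0;0 0 0 -0.006 0;0 0 0 0 6.95;0 0 0 0 6.95;0 0 0 0 6.95;0 0 0 0 6.95;0 0 0 0 0;0 0 0 0 0"
  grip_force: 60

```text
t: 5.23
ee_pos: [0.4981, -0.3308, 0.0706]
tcp_rot: [[0.999, 0.034, 0.0], [0.034, -0.999, -0.0], [0.0, 0.0, -1.0]]
wrist_force: [0.1, -0.4, -1.5]
width: 0.0154
gripper_force: 62.7
```

drive_tool:
  moves: "0 -0.010 -0.02 0 0;0 -0.010 -0.035 0 0;0 -0.010 -0.04 0 0;0 -0.010 -0.04 0 0;0 -0.01 -0.04 0 0;0 0 -0.04 0 0;0 0 -0.0286 0 0;0 0 0 0 0"

```text
t: 5.9
ee_pos: [0.4406, -0.0852, 0.0711]
tcp_rot: [[0.999, 0.04, 0.002], [0.04, -0.999, 0.0], [0.002, -0.0, -1.0]]
wrist_force: [-0.8, 0.6, -1.4]
width: 0.0151
gripper_force: 62.7
```

drive_tool:
  moves: "0 0 0 0 0;0 0 0 0 0"

```text
t: 6.07
ee_pos: [0.4408, -0.0888, 0.0706]
tcp_rot: [[0.999, 0.033, 0.001], [0.033, -0.999, 0.0], [0.001, -0.0, -1.0]]
wrist_force: [-0.1, -1.2, -1.3]
width: 0.0154
gripper_force: 62.7
```

Run:
```python
from h import *
np.set_printoptions(precision=4,suppress=True)
s=snap("wrist","w2"); o=bot.get_obs(); print(o["tcp_rot"],o["ee_pos"],o["t"])
t=snap("top","top2")
c=cv2.resize(t["image"][145:235,285:405],None,fx=5,fy=5,interpolation=cv2.INTER_CUBIC)
cv2.imwrite("pics/w2.png",s["image"][:,:,::-1])
```

```text
[[ 0.9995  0.0319  0.0003]
 [ 0.0319 -0.9995 -0.    ]
 [ 0.0003  0.     -1.    ]] [ 0.4407 -0.0893  0.0705] 6.1167
```

View pics/w2.png

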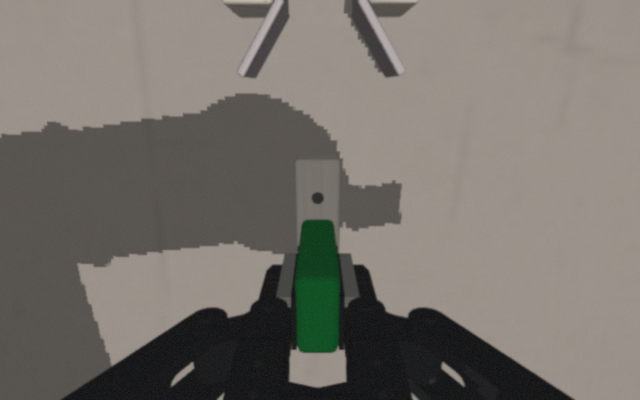

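Wrist view: the bar is straight in the grip with its nose at (318,160). The lip tips are at about (244,75) and (400,74), and the throat spans (287..352, 5).

Run:
```python
from h import *
np.set_printoptions(precision=4,suppress=True)
s=load("w2"); R=bot.get_obs()["tcp_rot"];p=bot.get_obs()["ee_pos"]
im=s["image"]
for v in (10,20,40,60,68): 
    g=np.abs(np.gradient(cv2.GaussianBlur(im,(3,3),0)[v].astype(float).mean(1))); print(v,[i for i in range(230,420) if g[i]>8 and g[i]>=g[i-1] and g[i]>g[i+1]])
for n,c,z in [("nose",(318,160),.036),("noseL",(296.5,162),.036),("noseR",(340,162),.036),("tipL",(242,72),.034),("tipR",(401,71),.034),("thL",(276,3),.034),("thR",(364,3),.034)]:
    P=onz(s,c,z); print(n,P,"tool",R.T@(P-p))
```

```text
10 [231, 269, 279, 288, 343, 363, 373, 408]
20 [265, 273, 287, 351, 368, 377]
40 [254, 263, 276, 361, 379, 388]
60 [244, 252, 265, 375, 390]
68 [239, 248, 261, 378, 394]
nose [ 0.4861 -0.0879  0.036 ] tool [ 0.0455 -0.0002  0.0344]
noseL [ 0.4848 -0.0778  0.036 ] tool [ 0.0446 -0.0104  0.0344]
noseR [ 0.4855 -0.0984  0.036 ] tool [0.0446 0.0102 0.0344]
tipL [ 0.5242 -0.0528  0.034 ] tool [ 0.0847 -0.0341  0.0364]
tipR [ 0.527  -0.1235  0.034 ] tool [0.0853 0.0366 0.0364]
thL [ 0.5521 -0.068   0.034 ] tool [ 0.1121 -0.0181  0.0364]
thR [ 0.5533 -0.1051  0.034 ] tool [0.1122 0.019  0.0364]
```

drive_tool:
  moves: "0 0 0.0008 0.006 0;0 0.005 0 0.0055 0;0 0.015 0 0 0;0 0.015 0 0 0;0 0.015 0 0 0;0 0.01 0 0 0;0 0 0 0 0;0 0 0 0 0"

```text
t: 6.83
ee_pos: [0.5005, -0.0881, 0.0579]
tcp_rot: [[1.0, 0.03, -0.001], [0.03, -1.0, 0.0], [-0.001, -0.0, -1.0]]
wrist_force: [0.3, -0.1, -0.5]
width: 0.0153
gripper_force: 63.8
```

drive_tool:
  moves: "0 0.012 0 0 0;0 0.012 0 0 0;0 0.012 0 0 0;0 0.012 0 0 0;0 0.008 0 0 0;0 0.004 0 0 0;0 0 0 0 0;0 0 0 0 0"

```text
t: 7.5
ee_pos: [0.5594, -0.0859, 0.0583]
tcp_rot: [[1.0, 0.031, -0.002], [0.031, -1.0, 0.0], [-0.002, -0.0, -1.0]]
wrist_force: [-0.2, -0.5, -1.6]
width: 0.0153
gripper_force: 63.8
```

drive_tool:
  moves: "0 0.004 0 0 0;0 0.004 0 0 0;0 0.003 0 0 0;0 0.003 0 0 0;0 0 0 0 0;0 0 0 0 0"

```text
t: 8.0
ee_pos: [0.5745, -0.0854, 0.0588]
tcp_rot: [[1.0, 0.031, -0.0], [0.031, -1.0, 0.0], [-0.0, -0.0, -1.0]]
wrist_force: [0.6, -0.1, -0.7]
width: 0.0154
gripper_force: 63.8
```

drive_tool:
  moves: "0 0.002 0 0 0;0 0.002 0 0 0;0 0 0 0 0;0 0 0 0 0"

```text
t: 8.33
ee_pos: [0.5783, -0.0853, 0.0587]
tcp_rot: [[1.0, 0.031, -0.0], [0.031, -1.0, 0.0], [-0.0, -0.0, -1.0]]
wrist_force: [-0.8, -0.6, -1.3]
width: 0.0155
gripper_force: 64.0
```

No contact yet, so I'll creep further.

drive_tool:
  moves: "0 0.0015 0 0 0;0 0 0 0 0;0 0 0 0 0"

```text
t: 8.58
ee_pos: [0.5785, -0.0854, 0.0585]
tcp_rot: [[1.0, 0.031, -0.003], [0.031, -1.0, -0.0], [-0.003, 0.0, -1.0]]
wrist_force: [-4.2, -1.2, 1.9]
width: 0.0151
gripper_force: 64.2
```

drive_tool:
  moves: "0 0.0015 0 0 0;0 0 0 0 0;0 0 0 0 0"

```text
t: 8.83
ee_pos: [0.5787, -0.0855, 0.0583]
tcp_rot: [[1.0, 0.031, -0.006], [0.031, -1.0, -0.0], [-0.006, 0.0, -1.0]]
wrist_force: [-6.6, 0.2, 3.1]
width: 0.0154
gripper_force: 64.5
```

drive_tool:
  moves: "0 0.001 0 0 0;0 0 0 0 0;0.035 0 0 0 0;0.04 0 0 0 0;0.04 0 0 0 0;0.04 0 0 0 0"

```text
t: 9.33
ee_pos: [0.5837, -0.0851, 0.0593]
tcp_rot: [[0.999, 0.032, 0.003], [0.032, -1.0, 0.0], [0.003, -0.0, -1.0]]
wrist_force: [0.5, 0.7, 0.3]
width: 0.04
gripper_force: 0.0
```

Run:
```python
from h import *
s=snap("side","side3"); cv2.imwrite("pics/s3.png",cv2.resize(s["image"][150:280,240:400],None,fx=4,fy=4,interpolation=cv2.INTER_CUBIC)[:,:,::-1])
```

drive_tool:
  moves: "0.04 0 0 -0.02 0;0.04 0 0 -0.03 0;0.04 -0.02 0 -0.035 0;0.04 -0.03 0 -0.03 0;0.04 -0.02 0 -0.02 0;0.04 0 0 0 0;0.04 0 0 0 0"

```text
t: 9.97
ee_pos: [0.5134, -0.0873, 0.1952]
tcp_rot: [[0.999, 0.031, 0.005], [0.031, -1.0, 0.001], [0.005, -0.001, -1.0]]
wrist_force: [-0.5, 0.3, 0.8]
width: 0.0398
gripper_force: 0.0
```

Run:
```python
from h import *
s=snap("side","side4"); a=cv2.resize(s["image"][150:280,240:400],None,fx=4,fy=4,interpolation=cv2.INTER_CUBIC)
cv2.imwrite("pics/s4.png",a[:,:,::-1]); snap("wrist","w4"); snap("top","top4")
```

```text
(no output)
```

View pics/w4.png

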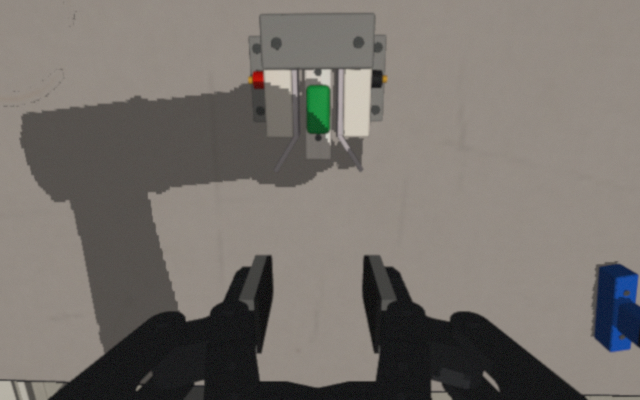

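View pics/s4.png

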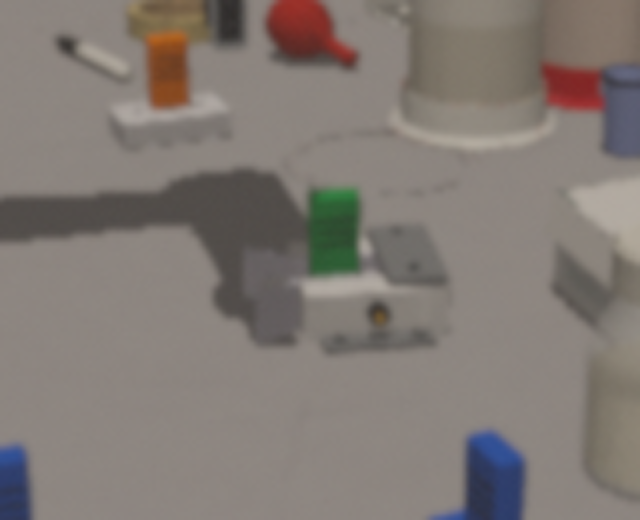

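Wrist view: the spacer lies straight in the gap with its rear end at (318,158) and lip tips at (278,168) and (361,170). The side view shows it upright with the orange spacer standing. I'll check the numbers before handing in.

Run:
```python
from h import *
np.set_printoptions(precision=4,suppress=True)
s=load("w4"); a=np.radians(1.8); ax=np.array([np.cos(a),np.sin(a)])
f=lambda c,z: onz(s,c,z)[:2]@ax
for n,c,z,off in [("rear bar",(318,158.5),.024,-.045),("tipL",(277,169),.034,-.053),("tipR",(361,170),.034,-.053),("crossbar front",(318,68.5),.042,.027),("handle front",(318,85),.084,.016),("handle rear",(318,133),.084,-.016)]:
    print(n,f(c,z)-off)
b=load("top0");t=load("top4"); d=cv2.absdiff(b["image"],t["image"]).max(2)
for n,(x,y) in dict(bottle=(408,125),thick=(208,217)).items(): print(n,d[y-20:y+20,x-18:x+18].mean())
```

```text
rear bar 0.575246218552793
tipL 0.5763388035828573
tipR 0.5754387747706121
crossbar front 0.5747413750601317
handle front 0.5738220051357332
handle rear 0.5751902498612291
bottle 4.120138888888889
thick 4.054166666666666
```

```bash
python3 -c "
from station import bot
print(bot.close_job())"
```

```text
the job is handed in; nothing more can be done
None
```

The slim green spacer is in the gap, flat on the bench and within about 1 mm of fully home (I felt it meet the stop), and I let go and handed the job in at about 10 s; the thick spacer and milk bottle were not moved.

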